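Close the chilli jar and bring it to the front of the spice carousel

ROBOT

A 6-joint arm with a two-finger parallel gripper is mounted at the origin on the work surface. World frame = base frame: x ahead of the robot, y to its left, z up, the work surface at z = 0. Lengths are in mm, angles in rad, forces in N, time in s.
With the tool pointing down it reaches from about 275 to 1000 mm from the base axis. Payload 8.4 kg.
Tool frame: the origin (TCP) lies at the centre of the arm's flange, where the gripper is bolted on; the fingertips stand 173 mm ahead of it and the grasp point (between the pads) lies 155 mm ahead of it; z points along the fingers, y is the direction in which the jaws open and shut (so a half turn about z gives the same grasp; the last joint's range is limited). The gripper opens to 85 mm and grips with 20 to 120 N. Pads are 22 mm wide; open, the fingers measure 114 mm over their backs; the gripper's body (76 mm by 85 mm) begins 54 mm behind the grasp point. The pads swing forward as they close: fully open they stand 13 mm farther back than shut.
Start: joints at [-1.328, 0.353, 1.633, -0, 1.155, -0.002], TCP at [151.475, -606.37, 404.681] pointing down, gripper open.
Joint ranges: [-2.63, 2.63], [-0.92, 2.1], [0.06, 2.66], [-1.3, 4.44], [0, 2.69], [-3.02, 3.02]. Speed limits (rad/s): [2.22, 2.22, 2.79, 3.14, 3.14, 3.14].

INTERFACE

Orientations are given as [roll, pitch, yaw] about the fixed x, y, z axes, in that order (R = Rz(yaw) Ry(pitch) Rx(roll)).
In Python, from rig import sense, grab_frame, camera_model, sign_off gives the robot as it stands. The module is installed in compiled form; this text tells all that it offers.
- The arm moves only by the tool step_arm, never from a script. Its argument "commands" is a list of rows, each a list of 3 entries, a list of its own where there are three numbers: the shift along the tool's x, y, z in mm, then the turn about the tool's z in rad, then the opening, from 0 (shut) to 1 (fully open). A call has 1 to 20 rows; each row shifts and turns the pose as measured when the row begins, along the tool's axes as they then stand; what a row does not reach is not made up. A row lasts 1/8 s, in which the tool goes at most 62.5 mm and 10.7 degrees, less where a joint would pass 70% of its speed; a pose out of reach is approached as far as the arm can. A call with a gripper value outside its range is refused whole. The fingers move at their own pace and stop on an object; "force" is the grip in N (left out, the last holds). Time passes only in rows, so rows that do not move let the fingers close. It gives the time, the measured TCP pose, the force and the opening at its end, in the units of the state.
- sense(): the state, without advancing time (a new reading comes with each control period).
- grab_frame(name): name is "side" or "top" or "wrist"; returns the picture (384x512x3 uint8, blue, green, red); there is no depth.
- camera_model(name): a dict with "fx", "fy", "cx", "cy" (pixels), "R" (3x3) and "t" (3): a world point X has camera coordinates R X + t. Camera axes: x right, y down, z forward; pixel columns grow to the right and rows downward; lengths in mm; the calibration is good to about 2 mm. A picture is of the moment at which its call begins: read the wrist's pose just before it. camera_model takes no time and is no camera call; for the wrist camera it gives the pose at the moment of the call.
- sign_off(): hands the job in, once; it reports no verdict.
The state is a dict: "clock": time; "qpos": joint angles; "qvel": joint speeds; "joint_efforts": joint torques, N m; "eef_pos": TCP position; "tcp_rot": TCP orientation; "contact_force": force on the tool from outside, world axes, zero at the start; "wrist_torque": the same for the moment, N m; "opening": opening from 0.0 (shut) to 1.0 (fully open).
Only numpy, scipy, OpenCV 4.12 (cv2) and the standard library are available. Lean on these libraries where they do the work, as an engineer would, in place of code of your own. Each camera call takes 0.05 s, during which the arm holds its last target. There are 200 camera calls.

TASK

The red-capped jar on the spice carousel was left with its cap part-way unscrewed: first twist the red cap clockwise until it is fully tight. Then turn the carousel by its steel T-handle until the red-capped jar stands in front, in line with the red pointer on the base, and finish there with the T-handle still gripped, holding the turntable still. Leave the other things on the counter where they are.

Things in the scene. Friction and masses are not known exactly. Their poses are not given: they have to be found in the camera images.
- carousel_base: dark wooden base of the spice carousel, 210 mm across, 14 mm high, fixed. Origin on the turning axis at counter height. Its -x axis is the FRONT: a 44 mm wide, 12 mm high tongue with a red pointer sticks out there to 166 mm from the axis. Placed and turned differently each time. On it turns a brown deck, 250 mm across, top at 30 mm, with four jars on a circle of radius 85 mm, every 90 degrees
- front_place (a point): point on the base's front line (-x of the base), 85 mm from the turning axis, 30 mm above the counter: the red-capped jar's axis must stand here
- carousel (a joint): turning angle of the deck with its four fixed jars (46 mm across, cap tops at 120 mm; three black caps, one red), rad, counterclockwise from above positive; 0 or 2*pi = red-capped jar exactly in front. Starts anywhere from 1.0 to 5.28. Turns freely both ways without stops in reach, friction about 0.06 N m, stays where it is left
- cap_top (a point): centre of the red cap's top, 120 mm above the counter, on the jar's upright axis, 85 mm from the turning axis. Ribbed cap 42 mm across, 26 mm tall (94 to 120 mm up) on a fixed glass jar 34 mm across just under the cap, 46 mm wide from 80 mm down. Grip it across its diameter from above, finger tips no lower than the cap's underside. A white stripe on top runs from centre to rim
- red_cap (a joint): angle by which the red cap is unscrewed, rad: 0 = tight against a hard stop, grows counterclockwise from above; starts at 0.8 to 1.3 (one twist of the wrist closes it). Captive: it neither rises nor comes off; friction about 0.05 N m. When tight, the white stripe points straight away from the carousel's turning axis
- handle: steel T-handle at the deck's centre, fixed to it: a bar 64 mm long (its x axis), 14 mm thick (its y axis), 24 mm tall, on an 10 mm post. Origin at the bar's centre, on the turning axis, 122 mm above the counter; bar top at 134 mm. The bar points between the jars (45 degrees off them). Grip it across its 14 mm from above and twist; regrasp where the wrist runs out of turn
- budare: round black cast-iron griddle, 280 mm across, on a steel electric hob (300 mm square, 55 mm high) to the robot's left; leave alone
- spatula: stainless flat spatula lying on the counter to the robot's right; leave alone
- brush: orange silicone brush lying on the counter to the robot's right; leave alone
- canister: closed tin canister, 100 mm across, 123 mm high, with a press button on its lid, fixed, beyond the carousel; leave alone
- shaker: glass shaker with steel top, 64 mm across, 113 mm high, beyond the carousel; leave alone
- bowl: blue ceramic bowl, 120 mm across, 50 mm high, beyond the carousel; leave alone

How it is judged (in metres and radians):
On the way, in this order (a step that is already met when the one before it is completed fails the run):
1. the red cap is twisted fully tight (value of joint red_cap below 0.12 rad), for 0.2 s.
2. the red-capped jar stands in front, in line with the pointer (horizontal distance between cap_top and front_place below 0.014 m), for 0.2 s.
At the end, for the whole second after the job is handed in: the red cap is tight (within 0.12 rad of its stop), the red-capped jar's axis is within 14 mm of the front place (about 9 degrees of turn), the T-handle is gripped by the fingers (more than 4 N) and the turntable is at rest (below 0.06 rad/s) (value of joint red_cap below 0.12 rad and horizontal distance between cap_top and front_place below 0.014 m and contact force between the fingers and handle above 4 N and velocity of joint carousel between -0.06 and 0.06 rad/s); the arm keeps its last pose, push and grip.
It fails at once if the budare is knocked about (moved more than 40 mm) (distance of budare from where it was at the start of the episode above 0.04 m).
It fails at once if the spatula is knocked about (moved more than 40 mm) (distance of spatula from where it was at the start of the episode above 0.04 m).
It fails at once if the brush is knocked about (moved more than 40 mm) (distance of brush from where it was at the start of the episode above 0.04 m).
It fails at once if the shaker is knocked about (moved more than 40 mm) (distance of shaker from where it was at the start of the episode above 0.04 m).
It fails at once if the bowl is knocked about (moved more than 40 mm) (distance of bowl from where it was at the start of the episode above 0.04 m).
It also fails if it takes over 51 s, if anything falls off the work surface, if the arm or the gripper's body presses on something with over 40 N, if the wrist force passes 120 N, or if a joint passes its speed limit or range.

## Working session

There is one attempt and no reset: what is moved stays moved. The work goes in short steps, Python scripts to look and compute and a tool call to move; the robot and the scene stay as the last step left them, time stands still between calls to the robot, and variables do not carry over. Pictures are saved under pics/ and viewed, about 8 in all and at most 12, crops included, and the job is handed in when it is done.

Besides the shell and the picture viewer there is one more tool, called as name(argument=value, ...) on one line, values as JSON. step_arm: Moves the arm, as the interface text tells. Its arguments: {"type":"object","properties":{"commands":{"type":"array","items":{"type":"array"}},"force":{"type":"number"}},"required":["commands"]}

```bash
mkdir -p pics; python3 - <<'E'
from rig import *
import cv2,numpy as np
print(sense())
for n in("top","side"):
    cv2.imwrite(f"pics/{n}0.png",grab_frame(n)); m=camera_model(n); print(n,m)
E
```

```text
{'clock': 0.0, 'qpos': array([-1.32838322e+00,  3.53606136e-01,  1.63412468e+00, -1.50728145e-05,
        1.15519044e+00, -2.38307108e-03]), 'qvel': array([-0.00060232, -0.00057984, -0.00071441, -0.00132315,  0.00067606,
        0.00070842]), 'joint_efforts': array([-2.60180735e-03, -6.05263066e+01, -3.42069983e+01, -2.48932347e-04,
        9.44874046e-03,  1.32806952e-05]), 'eef_pos': array([ 151.42588783, -606.13732615,  403.99180551]), 'tcp_rot': array([-3.14026402e+00,  1.06153967e-05,  2.44802278e-01]), 'contact_force': array([-0.46389784, -0.46862158, -0.12835601]), 'wrist_torque': array([-0.00328721,  0.01558698, -0.03589519]), 'opening': 0.9990792167931374}
top {'fx': 442.465671415019, 'fy': 442.465671415019, 'cx': 251.91993632267366, 'cy': 188.04087480839667, 'R': array([[ 2.24263252e-02, -9.99741383e-01,  3.77178003e-03],
       [-9.78326408e-01, -2.27224435e-02, -2.05818195e-01],
       [ 2.05850671e-01,  9.25713775e-04, -9.78582978e-01]]), 't': array([ -17.98838772,  602.12376374, 1673.7636054 ])}
side {'fx': 417.5461933513194, 'fy': 417.5461933513194, 'cx': 255.78572061756353, 'cy': 188.727813402259, 'R': array([[-0.89190536, -0.45196436,  0.01526586],
       [-0.33207339,  0.6316512 , -0.70053125],
       [ 0.30697245, -0.62987696, -0.71345843]]), 't': array([ 547.70711128,  295.65074617, 1254.35265671])}
```

View pics/top0.png

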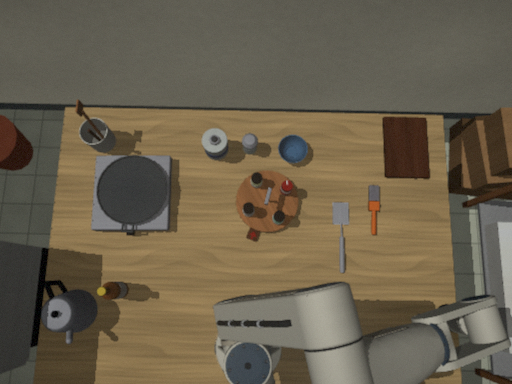

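The top view shows the carousel near (268,200), the red cap near (288,186) and the red pointer near (253,235). The arm is clear of it. Next I'll measure and zoom.

```bash
cat > h.py <<'E'
from rig import *
import cv2,numpy as np
def ray(m,px,z):
    "pixel -> world point on the plane of height z"
    d=m["R"].T@np.array([(px[0]-m["cx"])/m["fx"],(px[1]-m["cy"])/m["fy"],1.]); c=-m["R"].T@m["t"]
    return c+d*(z-c[2])/d[2]
def proj(m,X):
    p=m["R"]@np.array(X,float)+m["t"]; return np.array([m["fx"]*p[0]/p[2]+m["cx"],m["fy"]*p[1]/p[2]+m["cy"]])
def blobs(mask,amin=8):
    n,_,s,c=cv2.connectedComponentsWithStats(mask.astype(np.uint8))
    return [(s[i,4],c[i].round(1),s[i,:4]) for i in range(1,n) if s[i,4]>=amin]
E
python3 - <<'E'
from h import *
a=cv2.imread("pics/top0.png"); m=camera_model("top")
hsv=cv2.cvtColor(a,cv2.COLOR_BGR2HSV); H,S,V=cv2.split(hsv)
roi=np.zeros(H.shape,bool); roi[155:250,220:315]=1
red=((H<6)|(H>172))&(S>150)&roi
for b in blobs(red,4): print("red",b, ray(m,b[1],120).round(), ray(m,b[1],12).round())
for b in blobs((V<45)&roi,10): print("blk",b, ray(m,b[1],120).round())
for b in blobs((S<60)&(V>120)&roi,3): print("wht",b, ray(m,b[1],134).round())
c=cv2.resize(a[155:250,220:320],None,fx=6,fy=6,interpolation=cv2.INTER_CUBIC); cv2.imwrite("pics/c1.png",c)
E
```

```text
red (np.int32(78), array([286.6, 185.9]), array([282, 181,  11,  10], dtype=int32)) [ 602. -136.  120.] [ 625. -144.   12.]
red (np.int32(23), array([252.3, 235. ]), array([250, 232,   6,   7], dtype=int32)) [412. -10. 120.] [423. -10.  12.]
blk (np.int32(75), array([256.5, 177.8]), array([252, 173,  10,  10], dtype=int32)) [631. -21. 120.]
blk (np.int32(71), array([248.2, 207.7]), array([244, 203,   9,  10], dtype=int32)) [515.   8. 120.]
blk (np.int32(79), array([278.8, 215.9]), array([274, 211,  10,  11], dtype=int32)) [ 486. -107.  120.]
wht (np.int32(6), array([286.5, 182. ]), array([286, 181,   2,   3], dtype=int32)) [ 614. -134.  134.]
wht (np.int32(35), array([267.1, 195.3]), array([264, 188,   7,  15], dtype=int32)) [561. -62. 134.]
```

View pics/c1.png

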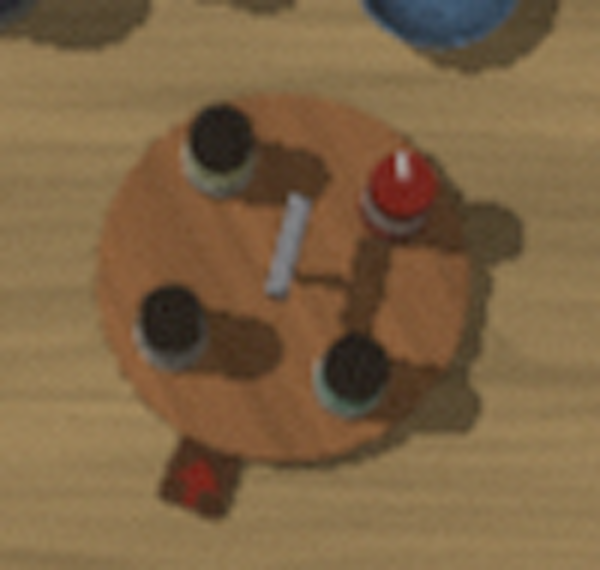

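From the top view:
- **Axis:** about (558,-64).
- **Red cap:** about (602,-136), radius 84 mm, which fits the 85 mm given. Its bearing is -59°.
- **Front:** bearing about 158°.
- **Stripe:** points along about +x, so the cap is roughly 60° open.

I'll go above the cap now.

step_arm(commands=[[[37,-23,0],0,1],[[37,-23,0],0,1],[[37,-23,0],0,1],[[37,-23,0],0,1],[[37,-23,0],0,1],[[37,-23,0],0,1],[[37,-23,0],0,1],[[37,-23,0],0,1],[[37,-23,0],0,1],[[37,-23,0],0,1],[[37,-23,0],0,1],[[37,-23,0],0,1],[[37,-23,0],0,1],[[37,-23,0],0,1],[[37,-23,0],0,1]])

```text
clock: 1.98
eef_pos: [617.8, -123.3, 400.1]
tcp_rot: [-3.136, 0.004, 0.24]
contact_force: [0.5, 0.1, -0.1]
opening: 1.001
```

step_arm(commands=[[[0,0,0],-0.18,1],[[0,0,0],-0.18,1],[[0,0,0],-0.18,1],[[0,0,0],-0.18,1],[[0,0,0],-0.18,1],[[0,0,0],-0.18,1],[[0,0,0],-0.18,1],[[0,0,0],-0.18,1],[[0,0,0],-0.18,1],[[0,0,0],-0.18,1],[[0,0,0],-0.18,1],[[0,0,0],-0.18,1],[[0,0,0],-0.18,1],[[0,0,0],0,1]])

```text
clock: 3.72
eef_pos: [618.2, -119.3, 393.2]
tcp_rot: [-3.141, -0.019, 2.66]
contact_force: [-0.1, -0.9, -0.1]
opening: 0.996
```

```bash
python3 - <<'E'
from h import *
s=sense(); print(s["clock"],s["eef_pos"].round(1),s["tcp_rot"].round(3),s["qpos"].round(2))
m=camera_model("wrist"); a=grab_frame("wrist"); cv2.imwrite("pics/w1.png",a); np.save("m1.npy",m,allow_pickle=True)
for n,X in dict(cap=(602,-136,120),axis=(558,-64,134)).items(): print(n,proj(m,X).round())
hsv=cv2.cvtColor(a,cv2.COLOR_BGR2HSV); H,S,V=cv2.split(hsv)
for b in blobs(((H<6)|(H>172))&(S>150),60): print("red",b,ray(m,b[1],120).round(1),ray(m,b[1],12).round(1))
E
```

```text
3.725 [ 618.2 -119.3  393.2] [-3.141 -0.019  2.66 ] [-0.19  0.38  1.63  0.    1.16 -1.29]
cap [232. 187.]
axis [295.  86.]
red (np.int32(123), array([241.1, 145.1]), array([218, 140,  44,  20], dtype=int32)) [ 577.5 -114.7  120. ] [ 592.5 -128.9   12. ]
red (np.int32(2288), array([232.6, 181.6]), array([205, 154,  56,  58], dtype=int32)) [ 598.6 -133.3  120. ] [ 622.9 -155.8   12. ]
```

View pics/w1.png

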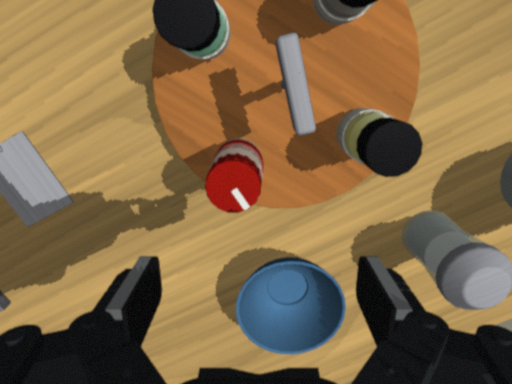

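The wrist view shows the red cap top near (233,184), with its stripe running to (247,207). The handle bar runs from (288,38) to (305,130). I'll refine the cap, stripe and handle from this frame.

```bash
python3 - <<'E'
from h import *
a=cv2.imread("pics/w1.png"); m=np.load("m1.npy",allow_pickle=True).item()
H,S,V=cv2.split(cv2.cvtColor(a,cv2.COLOR_BGR2HSV))
red=((H<6)|(H>172))&(S>150); k=np.zeros(H.shape,bool); k[150:215,200:265]=1
P=cv2.findNonZero((red&k).astype(np.uint8)); hull=cv2.convexHull(P)[:,0]
low=[ray(m,p,120)[:2] for p in hull if p[1]>182]; low=np.array(low)
A=np.c_[2*low,np.ones(len(low))]; s=np.linalg.lstsq(A,(low**2).sum(1),rcond=None)[0]
c=s[:2]; print("cap circle",c.round(1),"r",np.sqrt(s[2]+c@c).round(1))
w=(S<70)&(V>150)&k; st=max(blobs(w,5),key=lambda b:b[0]); sp=ray(m,st[1],120)[:2]
print("stripe",st,sp.round(1))
k2=np.zeros(H.shape,bool); k2[28:140,272:320]=1
bar=(S<50)&(V>120)&k2; pts=cv2.findNonZero(bar.astype(np.uint8)); r=cv2.minAreaRect(pts); print(r)
b=cv2.boxPoints(r); W=np.array([ray(m,p,134)[:2] for p in b]); print(W.round(1),W.mean(0).round(1))
ax=W.mean(0); d=c-ax; print("radius",np.hypot(*d),"bearing",np.degrees(np.arctan2(d[1],d[0])))
e=sp-c; print("stripe brg",np.degrees(np.arctan2(e[1],e[0])))
E
```

```text
cap circle [ 601.2 -134.9] r 20.6
stripe (np.int32(163), array([240.2, 198.8]), array([232, 188,  18,  22], dtype=int32)) [ 613.1 -134.8]
((297.1538391113281, 83.26922607421875), (100.21533203125, 19.41549301147461), 78.69007110595703)
[[526.4 -60.4]
 [529.9 -49. ]
 [590.2 -63.5]
 [586.6 -75.9]] [558.3 -62.2]
radius 84.38698686914807 bearing -59.448818563326526
stripe brg 0.31814276128760427
```

Both views agree: cap at (601.4,-135.0), axis at (558.3,-63), stripe about 60° off the tight direction. Next I'll move over the cap and descend.

step_arm(commands=[[[2,-11,10],0,1],[[2,-11,10],0,1],[[0,0,20],0,1],[[0,0,20],0,1],[[0,0,20],0,1],[[0,0,15],0,1],[[0,0,0],0,1]])

```text
clock: 4.65
eef_pos: [598.3, -140.1, 291.3]
tcp_rot: [-3.139, -0.022, 2.644]
contact_force: [0.8, 0.0, -0.0]
opening: 0.998
```

```bash
cat >> h.py <<'E'
from scipy.spatial.transform import Rotation as Ro
def to(tx,ty):
    s=sense(); R=Ro.from_euler("xyz",s["tcp_rot"]).as_matrix(); g=s["eef_pos"]+155*R[:,2]
    d=np.array([tx-g[0],ty-g[1],0]); print("t",s["clock"],"tcp",s["eef_pos"].round(1),"rot",s["tcp_rot"].round(3),"grasp",g.round(1),"tool shift",(R.T@d).round(1),"F",s["contact_force"].round(1),"T",s["wrist_torque"].round(2),"open",round(s["opening"],3),"q",s["qpos"].round(2))
E
python3 -c "
from h import *
to(601.4,-135)"
```

```text
t 4.65 tcp [ 598.3 -140.1  291.3] rot [-3.139 -0.022  2.644] grasp [ 595.  -138.9  136.3] tool shift [-3.7  6.5 -0.1] F [ 0.8  0.  -0. ] T [-0.    0.02 -0.04] open 0.998 q [-0.23  0.47  1.74  0.    0.96 -1.31]
```

step_arm(commands=[[[-4,6,8],0,1],[[0,0,8],0,1],[[0,0,5],0,1],[[0,0,0],0,1]])

```text
clock: 5.15
eef_pos: [605.3, -136.5, 270.2]
tcp_rot: [-3.139, -0.02, 2.643]
contact_force: [-0.1, 0.8, -0.8]
opening: 0.999
```

```bash
python3 -c "
from h import *
to(601.4,-135)"
```

```text
t 5.15 tcp [ 605.3 -136.5  270.2] rot [-3.139 -0.02   2.643] grasp [ 602.5 -135.4  115.2] tool shift [ 1.1 -0.2  0. ] F [-0.1  0.8 -0.8] T [-0.    0.01 -0.  ] open 0.999 q [-0.23  0.5   1.74  0.    0.92 -1.3 ]
```

Centred within about 1 mm. Closing.

step_arm(commands=[[[0,0,0],0,0.3],[[0,0,0],0,0.3],[[0,0,0],0,0.3],[[0,0,0],0,0.3],[[0,0,0],0,0.3],[[0,0,0],0,0.3]], force=40)

```text
clock: 5.9
eef_pos: [605.5, -136.4, 271.2]
tcp_rot: [-3.14, -0.019, 2.643]
contact_force: [-0.4, 0.0, -0.1]
opening: 0.477
```

```bash
python3 -c "
from h import *
to(601.4,-135)"
```

```text
t 5.9 tcp [ 605.5 -136.4  271.2] rot [-3.14  -0.019  2.643] grasp [ 602.8 -135.3  116.2] tool shift [ 1.4 -0.4  0. ] F [-0.4  0.  -0.1] T [ 0.12 -0.08  0.03] open 0.477 q [-0.22  0.5   1.74  0.    0.92 -1.3 ]
```

Gripped: opening 0.477 is about 41 mm. Now I'll twist clockwise, which is positive about tool z.

step_arm(commands=[[[0,0,0],0.13,0.3],[[0,0,0],0.13,0.3],[[0,0,0],0.13,0.3],[[0,0,0],0.13,0.3],[[0,0,0],0.13,0.3],[[0,0,0],0.13,0.3]])

```text
clock: 6.65
eef_pos: [605.0, -137.0, 271.2]
tcp_rot: [-3.126, -0.012, 1.839]
contact_force: [-1.7, -0.4, 0.2]
opening: 0.476
```

```bash
python3 -c "
from h import *
to(601.4,-135)"
```

```text
t 6.65 tcp [ 605.  -137.   271.2] rot [-3.126 -0.012  1.839] grasp [ 602.2 -135.9  116.2] tool shift [ 1.1 -0.5  0. ] F [-1.7 -0.4  0.2] T [ 0.23 -0.24  0.09] open 0.476 q [-0.23  0.5   1.74  0.    0.92 -0.5 ]
```

step_arm(commands=[[[0,0,0],0.07,0.3],[[0,0,0],0.07,0.3],[[0,0,0],0.07,0.3],[[0,0,0],0.05,0.3]])

```text
clock: 7.15
eef_pos: [604.7, -137.1, 271.2]
tcp_rot: [-3.123, -0.007, 1.569]
contact_force: [-1.4, 1.1, 0.1]
opening: 0.477
```

```bash
python3 -c "
from h import *
to(601.4,-135)"
```

```text
t 7.15 tcp [ 604.7 -137.1  271.2] rot [-3.123 -0.007  1.569] grasp [ 601.9 -136.   116.2] tool shift [ 1.  -0.5  0. ] F [-1.4  1.1  0.1] T [ 0.16 -0.39  0.03] open 0.477 q [-0.23  0.5   1.74  0.    0.92 -0.23]
```

step_arm(commands=[[[0,0,0],0.06,0.3],[[0,0,0],0.06,0.3],[[0,0,0],0,0.3]])

```text
clock: 7.52
eef_pos: [602.5, -138.5, 271.0]
tcp_rot: [-3.117, -0.0, 1.449]
contact_force: [-4.6, -1.3, 3.8]
opening: 0.478
```

```bash
python3 -c "
from h import *
to(601.4,-135)
cv2.imwrite('pics/w2.png',grab_frame('wrist'))"
```

```text
t 7.525 tcp [ 602.5 -138.5  271. ] rot [-3.117 -0.     1.449] grasp [ 598.6 -138.   116. ] tool shift [ 3.3  2.4 -0.1] F [-4.6 -1.3  3.8] T [-0.13  0.15  0.4 ] open 0.478 q [-0.23  0.5   1.74 -0.    0.93 -0.1 ]
```

View pics/w2.png

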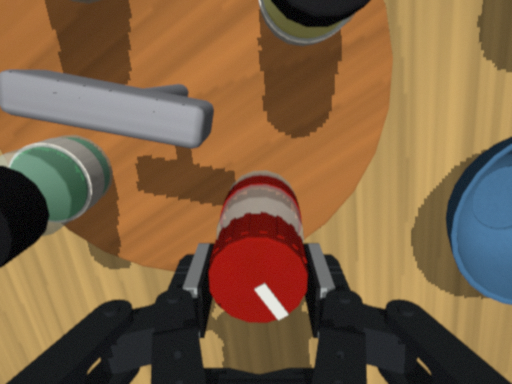

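The stripe runs from (260,287) to (281,315). The torque has jumped to 0.4 N m, which fits the hard stop. I'll compare the stripe bearing with the bar bearing, which should differ by 45° when tight.

```bash
python3 - <<'E'
from h import *
a=cv2.imread("pics/w2.png"); m=camera_model("wrist")
H,S,V=cv2.split(cv2.cvtColor(a,cv2.COLOR_BGR2HSV))
k=np.zeros(H.shape,bool); k[265:325,215:300]=1
p=cv2.findNonZero(((S<70)&(V>150)&k).astype(np.uint8)); W=np.float32([ray(m,q[0],120)[:2] for q in p])
v=cv2.fitLine(W,cv2.DIST_L2,0,.01,.01).ravel(); print("stripe",len(p),W.mean(0),np.degrees(np.arctan2(v[1],v[0])))
k=np.zeros(H.shape,bool); k[70:136,10:200]=1
# top edges of bar: bright top face
for e in [((10,71),(195,100)),((10,105),(190,140))]:
    A,B=[ray(m,q,134)[:2] for q in e]; d=B-A; print("bar edge",np.degrees(np.arctan2(d[1],d[0])))
red=((H<6)|(H>172))&(S>150); k=np.zeros(H.shape,bool);k[230:325,205:312]=1
hull=cv2.convexHull(cv2.findNonZero((red&k).astype(np.uint8)))[:,0]
low=np.array([ray(m,q,120)[:2] for q in hull if q[1]>275]); A=np.c_[2*low,np.ones(len(low))]
s=np.linalg.lstsq(A,(low**2).sum(1),rcond=None)[0]; c=s[:2]; print("cap",c,np.sqrt(s[2]+c@c)); d=c-[558.3,-63]; print("brg",np.degrees(np.arctan2(d[1],d[0])),np.hypot(*d))
E
```

```text
stripe 487 [ 602.33124 -148.23259] -63.264957
bar edge -15.5963168544474
bar edge -17.91188243084892
cap [ 597.82178832 -137.1328775 ] 21.0003214797311
brg -61.936988838321014 84.0098522685105
```

The stripe bearing is -63.3° and the jar's outward bearing is -62°, so the cap is tight to within about 1.5°. Now I'll release, rise and turn towards the bar.

step_arm(commands=[[[0,0,0],0,1],[[0,0,0],0,1],[[0,0,0],0,1],[[0,0,0],0,1],[[0,0,-20],0,1],[[0,0,-30],0,1],[[0,0,-40],0,1],[[0,0,-20],-0.17,1],[[0,0,0],-0.17,1],[[0,0,0],-0.17,1],[[0,0,0],-0.17,1],[[0,0,0],-0.17,1],[[0,0,0],-0.17,1],[[0,0,0],-0.17,1],[[0,0,0],-0.17,1],[[0,0,0],0,1]])

```text
clock: 9.57
eef_pos: [606.4, -138.7, 403.2]
tcp_rot: [-3.139, -0.008, 2.852]
contact_force: [0.6, 0.1, 0.8]
opening: 1.001
```

```bash
python3 - <<'E'
from h import *
to(558.3,-63); m=camera_model("wrist"); a=grab_frame("wrist"); cv2.imwrite("pics/w3.png",a); np.save("m3.npy",m,allow_pickle=True)
print(proj(m,(558.3,-63,134)),proj(m,(598,-137,120)))
E
```

```text
t 9.575 tcp [ 606.4 -138.7  403.2] rot [-3.139 -0.008  2.852] grasp [ 605.1 -138.8  248.2] tool shift [66.5 59.2  0.4] F [0.6 0.1 0.8] T [-0.01  0.01  0.05] open 1.001 q [-0.23  0.35  1.64 -0.    1.16 -1.51]
[349.37319333  99.53315813] [261.0670622  177.60950682]
```

View pics/w3.png

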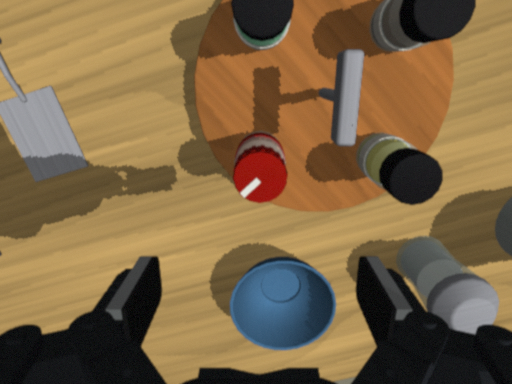

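The stripe now points straight away from the axis: it runs from (262,178) to (241,195), and the axis is near (349,100). The bar spans (350,50) to (345,145). I'll measure the bar.

```bash
python3 - <<'E'
from h import *
a=cv2.imread("pics/w3.png"); m=np.load("m3.npy",allow_pickle=True).item()
H,S,V=cv2.split(cv2.cvtColor(a,cv2.COLOR_BGR2HSV)); k=np.zeros(H.shape,bool); k[40:155,330:368]=1
g=(S<50)&(V>100)&k; r=cv2.minAreaRect(cv2.findNonZero(g.astype(np.uint8))); W=np.array([ray(m,p,134)[:2] for p in cv2.boxPoints(r)])
print(r,W.round(1),W.mean(0).round(1))
for i in range(4):
    d=W[(i+1)%4]-W[i]; print(np.hypot(*d).round(1),np.degrees(np.arctan2(d[1],d[0])).round(1))
k=np.zeros(H.shape,bool);k[130:205,225:295]=1
red=((H<6)|(H>172))&(S>150)
hull=cv2.convexHull(cv2.findNonZero((red&k).astype(np.uint8)))[:,0]
low=np.array([ray(m,q,120)[:2] for q in hull if q[1]>177]); A=np.c_[2*low,np.ones(len(low))]
s=np.linalg.lstsq(A,(low**2).sum(1),rcond=None)[0]; c=s[:2]; print("cap",c,np.sqrt(s[2]+c@c)); d=c-[558.3,-63]; print("brg",np.degrees(np.arctan2(d[1],d[0])))
to(558.3,-63)
E
```

```text
((350.6735534667969, 101.79602813720703), (105.56034851074219, 28.65338897705078), 87.68627166748047) [[524.7 -65.9]
 [529.3 -48. ]
 [598.7 -58.7]
 [593.8 -78.3]] [561.6 -62.7]
18.5 75.5
70.2 -8.7
20.3 -104.2
70.2 169.8
cap [ 596.80637353 -137.69283407] 20.3722255844537
brg -62.72755074506161
t 9.625 tcp [ 606.5 -138.7  403.3] rot [-3.139 -0.008  2.849] grasp [ 605.2 -138.8  248.3] tool shift [66.7 59.   0.4] F [ 0.5 -0.1 -0.2] T [ 0.05 -0.04  0.04] open 1.002 q [-0.23  0.35  1.64 -0.    1.16 -1.5 ]
```

step_arm(commands=[[[22,19,5],0,1],[[22,19,5],0,1],[[20,18,10],0,1],[[0,0,25],0,1],[[0,0,25],0,1],[[0,0,15],0,1],[[0,0,0],0,1]])

```text
clock: 10.5
eef_pos: [560.5, -64.4, 321.1]
tcp_rot: [-3.14, -0.002, 2.823]
contact_force: [-0.8, -0.5, -0.5]
opening: 0.998
```

```bash
python3 - <<'E'
from h import *
to(558.3,-63)
m=camera_model("wrist"); a=grab_frame("wrist"); cv2.imwrite("pics/w4.png",a); np.save("m4.npy",m,allow_pickle=True)
E
```

```text
t 10.5 tcp [560.5 -64.4 321.1] rot [-3.140e+00 -2.000e-03  2.823e+00] grasp [560.2 -64.6 166.1] tool shift [2.3 0.9 0. ] F [-0.8 -0.5 -0.5] T [ 0.02 -0.02  0.03] open 0.998 q [-0.12  0.36  1.84 -0.    0.95 -1.37]
```

View pics/w4.png

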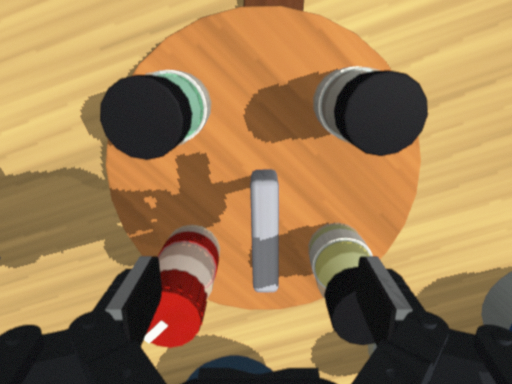

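The bar is upright in the picture, at column 265 between the fingers, and the fingers look clear of the caps. Next I'll descend and grip.

step_arm(commands=[[[2,1,14],0,1],[[0,0,15],0,1],[[0,0,13],0,1],[[0,0,0],0,1]])

```text
clock: 11.05
eef_pos: [559.7, -63.1, 278.2]
tcp_rot: [-3.141, 0.001, 2.821]
contact_force: [0.1, -0.3, -0.6]
opening: 0.999
```

```bash
python3 -c "
from h import *
to(558.3,-63)"
```

```text
t 11.05 tcp [559.7 -63.1 278.2] rot [-3.141e+00  1.000e-03  2.821e+00] grasp [559.9 -63.3 123.2] tool shift [ 1.6 -0.2 -0. ] F [ 0.1 -0.3 -0.6] T [-0.04 -0.   -0.01] open 0.999 q [-0.11  0.41  1.87 -0.    0.86 -1.36]
```

step_arm(commands=[[[1,0,0],0,0],[[0,0,0],0,0],[[0,0,0],0,0],[[0,0,0],0,0],[[0,0,0],0,0],[[0,0,0],0,0],[[0,0,0],0,0],[[0,0,0],0,0]], force=40)

```text
clock: 12.05
eef_pos: [559.6, -61.5, 279.3]
tcp_rot: [3.139, 0.003, 2.82]
contact_force: [0.6, 1.2, -2.4]
opening: 0.159
```

```bash
python3 -c "
from h import *
to(558.3,-63)"
```

```text
t 12.05 tcp [559.6 -61.5 279.3] rot [3.139e+00 3.000e-03 2.820e+00] grasp [560.1 -61.3 124.3] tool shift [ 1.2 -2.2 -0. ] F [ 0.6  1.2 -2.4] T [-0.15  0.05  0.03] open 0.159 q [-0.11  0.41  1.87  0.    0.86 -1.36]
```

Gripped at 13.5 mm, which matches the bar. Now I'll turn clockwise by about 2.4 rad, in parts.

step_arm(commands=[[[0,0,0],0.1,0],[[0,0,0],0.1,0],[[0,0,0],0.1,0],[[0,0,0],0.1,0],[[0,0,0],0.1,0],[[0,0,0],0.1,0],[[0,0,0],0.1,0],[[0,0,0],0.1,0]])

```text
clock: 13.05
eef_pos: [559.2, -62.0, 279.3]
tcp_rot: [3.139, 0.0, 1.996]
contact_force: [1.0, 0.9, -1.9]
opening: 0.151
```

```bash
python3 -c "
from h import *
to(558.3,-63)"
```

```text
t 13.05 tcp [559.2 -62.  279.3] rot [3.139 0.    1.996] grasp [559.6 -61.9 124.3] tool shift [-0.5 -1.6 -0. ] F [ 1.   0.9 -1.9] T [-0.1   0.18  0.04] open 0.151 q [-0.11  0.41  1.87  0.    0.86 -0.54]
```

Forces are small and the tool stays centred, so I'll continue.

step_arm(commands=[[[0,0,0],0.1,0],[[0,0,0],0.1,0],[[0,0,0],0.1,0],[[0,0,0],0.1,0],[[0,0,0],0.1,0],[[0,0,0],0.1,0],[[0,0,0],0.1,0],[[0,0,0],0.1,0],[[0,0,0],0.1,0],[[0,0,0],0.1,0],[[0,0,0],0.1,0],[[0,0,0],0.1,0],[[0,0,0],0.1,0],[[0,0,0],0.1,0],[[0,0,0],0.1,0],[[0,0,0],0,0]])

```text
clock: 15.05
eef_pos: [558.4, -61.8, 279.3]
tcp_rot: [-3.138, -0.0, 0.445]
contact_force: [1.2, 1.1, -1.8]
opening: 0.151
```

```bash
python3 - <<'E'
from h import *
to(558.3,-63)
m=camera_model("wrist"); a=grab_frame("wrist"); np.save("m5.npy",m,allow_pickle=True)
t=cv2.resize(grab_frame("top")[155:250,220:320],None,fx=4,fy=4,interpolation=cv2.INTER_CUBIC)
cv2.imwrite("pics/w5.png",a)
c=np.zeros((384,800,3),np.uint8); c[:,:400]=cv2.resize(a,(400,300))[0:0].sum() if 0 else 0; c[:300,:400]=cv2.resize(a,(400,300)); c[:380,400:]=t
cv2.imwrite("pics/c5.png",c)
E
```

```text
t 15.05 tcp [558.4 -61.8 279.3] rot [-3.138 -0.     0.445] grasp [558.2 -61.3 124.3] tool shift [-0.6  1.6 -0. ] F [ 1.2  1.1 -1.8] T [ 0.04  0.08 -0.07] open 0.151 q [-0.11  0.41  1.87  0.    0.86  1.01]
```

View pics/c5.png

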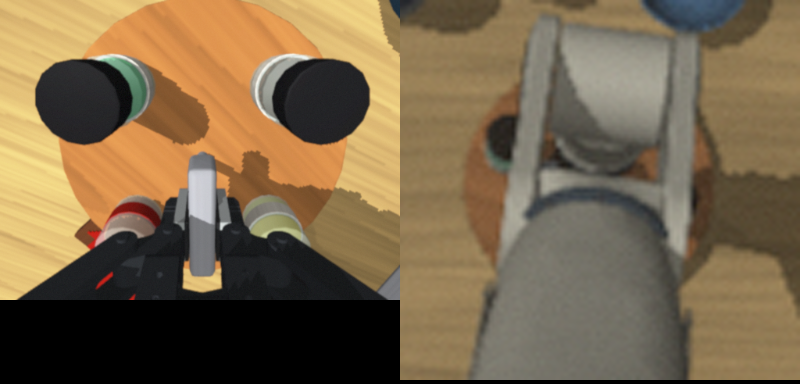

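The wrist half shows the red jar at lower left, right beside the red pointer tip near (92,240). The arm hides the carousel in the top view. I'll cross-check the front bearing with the tongue in w4, and the jar bearing with the two black caps in w5.

```bash
python3 - <<'E'
from h import *
C=np.array([558.3,-63]); brg=lambda p:np.degrees(np.arctan2(*(p[:2]-C)[::-1])).round(1)
m=np.load("m4.npy",allow_pickle=True).item(); a=cv2.imread("pics/w4.png")
H,S,V=cv2.split(cv2.cvtColor(a,cv2.COLOR_BGR2HSV))
print(V[3,225:320:5])
row=np.where(V[3,230:315]<110)[0]+230; mid=(row.min()+row.max())/2
A,B=[ray(m,(x,3),12) for x in(row.min(),row.max())]
print("tongue",row.min(),row.max(),np.hypot(*(A-B)[:2]).round(1),brg((A+B)/2),np.hypot(*((A+B)/2)[:2]-C))
m=np.load("m5.npy",allow_pickle=True).item(); a=cv2.imread("pics/w5.png"); V=a.max(2)
for x0,x1 in((30,175),(340,485)):
    k=np.zeros(V.shape,bool); k[60:190,x0:x1]=1
    b=max(blobs((V<48)&k,500),key=lambda b:b[0]); 
    lab=((V<48)&k).astype(np.uint8); hull=cv2.convexHull(cv2.findNonZero(lab))[:,0]
    far=np.array([ray(m,q,120)[:2] for q in hull if (q[0]<x0+60 if x0<100 else q[0]>x1-60)])
    s=np.linalg.lstsq(np.c_[2*far,np.ones(len(far))],(far**2).sum(1),rcond=None)[0]; c=s[:2]
    print("black",c.round(1),"r",np.sqrt(s[2]+c@c).round(1),"R",np.hypot(*(c-C)).round(1),brg(c))
E
```

```text
[213 211 213 128 101 113 113 107 111 119 120 113 114 122 115 117 223 227
 235]
tongue 243 264 15.2 164.7 128.7228164750768
black [586.8  17.4] r 19.8 R 85.3 70.5
black [638.6 -90.8] r 19.9 R 85.0 -19.1
```

```bash
python3 - <<'E'
from h import *
C=np.array([558.3,-63]); brg=lambda p:np.degrees(np.arctan2(*(p[:2]-C)[::-1])).round(1)
m=np.load("m4.npy",allow_pickle=True).item(); V=cv2.imread("pics/w4.png").max(2)
for y in(2,4):
    row=np.where(V[y,225:320]<165)[0]+225; A,B=[ray(m,(x,y),12) for x in(row.min(),row.max())]
    print("tongue",row.min(),row.max(),np.hypot(*(A-B)[:2]).round(1),brg((A+B)/2))
a=cv2.imread("pics/top0.png"); m=camera_model("top"); H,S,V=cv2.split(cv2.cvtColor(a,cv2.COLOR_BGR2HSV))
k=np.zeros(H.shape,bool); k[226:246,242:262]=1
b=blobs(((V<105)|(((H<6)|(H>172))&(S>150)))&k,20); 
for i in b: p=ray(m,i[1],12); print(i,brg(p),np.hypot(*(p[:2]-C)))
E
```

```text
tongue 237 303 47.8 159.4
tongue 238 303 47.2 159.2
(np.int32(131), array([253.4, 234.3]), array([247, 228,  15,  14], dtype=int32)) 159.7 140.73486458058292
```

The front bearing is about 159.2° and the jar stands at 160.7°, so it's about 2 mm off against the 14 mm allowed. I'll nudge it slightly and settle.

step_arm(commands=[[[0,0,0],0.025,0],[[0,0,0],0,0],[[0,0,0],0,0],[[0,0,0],0,0],[[0,0,0],0,0]])

```text
clock: 15.78
eef_pos: [558.4, -61.8, 279.2]
tcp_rot: [-3.138, -0.0, 0.422]
contact_force: [0.6, 0.5, -1.9]
opening: 0.157
```

```bash
python3 - <<'E'
from h import *
to(558.3,-63); print(sense()["qvel"].round(4)); sign_off()
E
```

```text
t 15.775 tcp [558.4 -61.8 279.2] rot [-3.138 -0.     0.422] grasp [558.2 -61.3 124.2] tool shift [-0.6  1.6 -0. ] F [ 0.6  0.5 -1.9] T [ 0.09  0.05 -0.04] open 0.157 q [-0.11  0.41  1.87  0.    0.86  1.03]
[ 0.0002 -0.0028 -0.002   0.     -0.0005 -0.0006]
the job is handed in; nothing more can be done
```

I tightened the red cap, turned the carousel until the red-capped jar stood in front, and handed in at 15.8 s with the T-handle still gripped. The hand-in gave no verdict.

- **Cap:** I twisted it clockwise about 1.2 rad until the torque jumped to 0.4 N m. The white stripe then pointed about 1.5° from straight outward, against the 0.12 rad (about 7°) allowed. Pressing on the stop also turned the deck about 3°, which I measured and allowed for.
- **Jar in front:** one grasp turned the handle about 2.4 rad clockwise. The black caps put the red jar at a bearing of 160.7°, before a last nudge of about 1.4° toward the front. I measured the front bearing three ways (158.6°, 159.3° and 159.7°), which leaves the jar about 1–2 mm off against the 14 mm allowed.
- **Hold:** the last reading showed the bar gripped at about 13 mm with the grip set to 40 N. Joint speeds were near zero and the force at the wrist was about 2 N.
- **Not checked:** I took no picture after the nudge, and the arm hid the carousel in the last top view. I did not look again at the other things on the counter. The wrist force never read above about 6 N when I checked it.

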